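# Unstack the relief tiles into their frames

## Robot

A 6-joint arm with a two-finger parallel gripper is mounted at the origin on the work surface. World frame = base frame: x ahead of the robot, y to its left, z up, the work surface at z = 0. Lengths are in mm, angles in rad, forces in N, time in s.
With the tool pointing down it reaches from about 350 to 875 mm from the base axis. Payload 4.2 kg.
Tool frame: the origin (TCP) lies at the very end of the fingers, on their centre line; the grasp point (between the pads) lies arm.hold_point_z behind it (arm.hold_point_z is the distance from the TCP to the grasp point, in mm); z points along the fingers, y is the direction in which the jaws open and shut (so a half turn about z gives the same grasp; the last joint's range is limited). The gripper opens to 85 mm and grips with 20 to 120 N. Pads are 22 mm wide; open, the fingers measure 114 mm over their backs; the gripper's body (76 mm by 85 mm) begins 54 mm behind the grasp point. The pads swing forward as they close: fully open they stand 13 mm farther back than shut.
Start: joints at [1.372, 0.385, 0.008, 0, -1.194, -0.259], TCP at [276.201, 560.636, 231.312] pointing down, gripper open.
Joint ranges: [-3.14, 3.14], [-1.21, 2.06], [-1.07, 1.41], [-3.16, 2.05], [-2.99, -0.16], [-3.1, 3.1]. Speed limits (rad/s): [2.79, 2.79, 3.14, 3.14, 3.14, 3.14].

## Interface

Orientations are given as a unit quaternion [x, y, z, w].
In Python, from bench import arm gives the robot as it stands.
- The arm moves only by the tool step_arm, never from a script. Its argument "series" is a list of rows, each a list of 6 numbers: the shift along the world's x, y, z scaled (see below), then the turn, a rotation vector about the world's x, y, z scaled (see below). A call has 1 to 12 rows; each row is the pose to reach, as a shift and turn from the pose commanded when the call began; what a row does not reach only later rows make up. The controller multiplies each number of a shift by 400 mm and each number of a turn by pi/2 rad. A row lasts 1/12 s, in which the tool goes at most 41.7 mm and 7.16 degrees, less where a joint would pass 70% of its speed; a pose out of reach is approached as far as the arm can. A call with a number of a shift or a turn outside -1 to 1 is refused whole. A call with a gripper value outside its range is refused whole. "jaw" is the opening, from -1 (shut) to 1 (fully open), set as the call begins (left out, the last holds). The fingers move at their own pace and stop on an object; the grip force is fixed at half the most. Time passes only in rows, so rows that repeat a pose let the fingers close. It gives the time, the measured TCP pose, the force and the opening at its end, in the units of the state.
- arm.read_state(): the state, without advancing time (a new reading comes with each control period).
- arm.get_image(name): name is "side" or "top"; returns a dict with "image" (420x560x3 uint8, red, green, blue), "camera_matrix" (3x3 intrinsics, pixels), "world_from_camera" (4x4, takes a point from camera to world coordinates). Camera axes: x right, y up, looking along -z (the intrinsics and any distortion apply to the point x, -y, -z); pixel columns grow to the right and rows downward; lengths in mm; the calibration is good to about 2 mm. A picture is of the moment at which its call begins. There is no depth.
- arm.job_done(): hands the job in, once; it reports no verdict.
The state is a dict: "clock": time; "joints": joint angles; "joint_vel": joint speeds; "joint_efforts": joint torques, N m; "position": TCP position; "ee_rot": TCP orientation; "contact_force": force on the tool from outside, world axes, zero at the start; "wrist_torque": the same for the moment, N m; "gripper_width": finger opening in mm.
Only numpy, scipy, OpenCV 4.12 (cv2) and the standard library are available. Lean on these libraries where they do the work, as an engineer would, in place of code of your own. Each camera call takes 0.05 s, during which the arm holds its last target.

## Task

Four fired relief tiles have come from the kiln in one stack. Take the stack apart from the top down, one tile at a time, and lay each tile in the wooden frame of its own shape before taking the next, so that in the end all four lie flat on their frames' floors inside the rims, let go and at rest. The tiles chip easily: set them down, do not let them drop.

Things in the scene. Friction and masses are not known exactly. Their poses are not given: they have to be found in the camera images.
- hexagon_mid (a point): hexagonal pale grey-brown fired-clay relief tile, 40 mm across the flats, 22 mm thick, 60 g; top of the stack, resting on the round tile. x axis: square to one pair of flats (other pairs every 60 degrees). Point: the tile's centre, half-way up (11 mm over its underside, 11 mm below its top face); z up.
- disc_mid (a point): round pale grey-brown fired-clay relief tile, 58 mm in diameter, 22 mm thick, 110 g; second from the top, resting on the square tile, its edge showing all round below the hexagon. Point: the tile's centre, half-way up (11 mm over its underside, 11 mm below its top face); z up.
- square_mid (a point): square pale grey-brown fired-clay relief tile, 62 x 62 mm, 22 mm thick, 170 g; third from the top, resting on the oblong tile, its corners showing outside the round one. x and y axes: square to its sides. Point: the tile's centre, half-way up (11 mm over its underside, 11 mm below its top face); z up.
- oblong_mid (a point): oblong pale grey-brown fired-clay relief tile, 140 mm (along its x) x 62 mm (along its y), 22 mm thick, 360 g; the bottom of the stack, lying on the bench, both ends showing. Point: the tile's centre, half-way up (11 mm over its underside, 11 mm below its top face); z up.
- frame_hexagon: hexagonal wooden frame, a shallow tray fixed to the bench: pale plywood floor, dark rim; inner opening 58 mm across flats, outside 72 mm; x axis: square to one pair of flats. Origin: centre of its underside, on the bench top. Floor 4 mm above the bench; rim 7 mm wide and 5 mm above the floor (9 mm above the bench); z up. A tile lying in it has its centre 15 mm above the bench.
- frame_disc: round wooden frame, a shallow tray fixed to the bench: pale plywood floor, dark rim; inner opening 76 mm in diameter, outside 90 mm. Origin: centre of its underside, on the bench top. Floor 4 mm above the bench; rim 7 mm wide and 5 mm above the floor (9 mm above the bench); z up. A tile lying in it has its centre 15 mm above the bench.
- frame_square: square wooden frame, a shallow tray fixed to the bench: pale plywood floor, dark rim; inner opening 80 x 80 mm, outside 94 x 94 mm; x and y axes: square to its sides. Origin: centre of its underside, on the bench top. Floor 4 mm above the bench; rim 7 mm wide and 5 mm above the floor (9 mm above the bench); z up. A tile lying in it has its centre 15 mm above the bench.
- frame_oblong: oblong wooden frame, a shallow tray fixed to the bench: pale plywood floor, dark rim; inner opening 158 mm (x) x 80 mm (y), outside 172 x 94 mm. Origin: centre of its underside, on the bench top. Floor 4 mm above the bench; rim 7 mm wide and 5 mm above the floor (9 mm above the bench); z up. A tile lying in it has its centre 15 mm above the bench.
Not all that is in view belongs to the job. Leave any green or orange look-alike of the part that bears disc_mid alone.

How it is judged (in metres and radians):
On the way, in this order (a step that is already met when the one before it is completed fails the run):
1. the hexagonal tile lies flat in the hexagonal frame, let go (horizontal distance between hexagon_mid and frame_hexagon below 0.014 m and z of hexagon_mid in the frame of frame_hexagon between 0.012 and 0.0168 m and angle between hexagon_mid's own z axis and vertical below 0.03 rad and contact force between the fingers and hexagon below 0.05 N), for 0.2 s.
2. the round tile lies flat in the round frame, let go (horizontal distance between disc_mid and frame_disc below 0.014 m and z of disc_mid in the frame of frame_disc between 0.012 and 0.0168 m and angle between disc_mid's own z axis and vertical below 0.03 rad and contact force between the fingers and disc below 0.05 N), for 0.2 s.
3. the square tile lies flat in the square frame, let go (horizontal distance between square_mid and frame_square below 0.014 m and z of square_mid in the frame of frame_square between 0.012 and 0.0168 m and angle between square_mid's own z axis and vertical below 0.03 rad and contact force between the fingers and square below 0.05 N), for 0.2 s.
4. the oblong tile lies flat in the oblong frame, let go (horizontal distance between oblong_mid and frame_oblong below 0.014 m and z of oblong_mid in the frame of frame_oblong between 0.012 and 0.0168 m and angle between oblong_mid's own z axis and vertical below 0.03 rad and contact force between the fingers and oblong below 0.05 N), for 0.2 s.
At the end, for the whole second after the job is handed in: Each of the four tiles lies flat (within 0.03 rad, centre less than 1.8 mm above its resting height) inside the rim of the frame of its own shape (centres within 14 mm of each other, seen from above), at rest and released (all of step 1 and all of step 2 and all of step 3 and all of step 4 and linear speed of each of hexagon, disc, square, oblong below 0.02 m/s and angular speed of each of hexagon, disc, square, oblong below 0.1 rad/s); the robot touches nothing.
It fails at once if the hexagonal tile falls: it moves faster than 0.7 m/s (a drop of about 25 mm) with no finger touching it (linear speed of hexagon above 0.7 m/s and contact force between the fingers and hexagon below 0.01 N).
It fails at once if the round tile falls: it moves faster than 0.7 m/s (a drop of about 25 mm) with no finger touching it (linear speed of disc above 0.7 m/s and contact force between the fingers and disc below 0.01 N).
It fails at once if the square tile falls: it moves faster than 0.7 m/s (a drop of about 25 mm) with no finger touching it (linear speed of square above 0.7 m/s and contact force between the fingers and square below 0.01 N).
It fails at once if the oblong tile falls: it moves faster than 0.7 m/s (a drop of about 25 mm) with no finger touching it (linear speed of oblong above 0.7 m/s and contact force between the fingers and oblong below 0.01 N).
It also fails if it takes over 112 s, if anything falls off the work surface, if the arm or the gripper's body presses on something with over 40 N, if the wrist force passes 120 N, or if a joint passes its speed limit or range.

## Working session

There is one attempt and no reset: what is moved stays moved. The work goes in short steps, Python scripts to look and compute and a tool call to move; the robot and the scene stay as the last step left them, time stands still between calls to the robot, and variables do not carry over. Pictures are saved under pics/ and viewed, and the job is handed in when it is done.

Besides the shell and the picture viewer there is one more tool, called after "Request:" by a JSON object that holds its "fn" and its "kwargs". step_arm: Moves the arm, as the interface text tells. Shifts and turns lie within -1 to 1; 1 stands for 400 mm of shift or pi/2 rad of turn. Its arguments: {"type":"object","properties":{"series":{"type":"array","items":{"type":"array","items":{"type":"number","minimum":-1,"maximum":1}}},"jaw":{"type":"number"}},"required":["series"]}

```bash
ls; mkdir -p pics; python3 - <<'E'
from bench import arm
import cv2,numpy as np,json
print(arm.read_state(), arm.hold_point_z)
for n in ("top","side"):
    d=arm.get_image(n); cv2.imwrite(f"pics/{n}0.png",d["image"][:,:,::-1]); print(n,d["camera_matrix"],d["world_from_camera"],[k for k in d])
    np.savez(f"{n}0.npz",**{k:np.array(v) for k,v in d.items()})
E
```

```text
pics
{'clock': 0.0, 'joints': array([ 1.37160533e+00,  3.85568691e-01,  6.59422045e-03, -4.60687407e-04,
       -1.19399795e+00, -2.58597073e-01]), 'joint_vel': array([ 0.00114539, -0.00065844, -0.00079702,  0.00039203, -0.00071927,
        0.00148974]), 'joint_efforts': array([-3.97905260e-04, -3.92289877e+01,  1.88394517e+01,  4.18602750e+00,
       -4.77122376e-03,  1.02427762e-05]), 'position': array([275.96273995, 560.11566501, 230.207577  ]), 'ee_rot': array([ 9.73898049e-01, -2.26983174e-01, -1.81684223e-04,  1.09392347e-03]), 'contact_force': array([0.01021504, 0.55476114, 0.95268442]), 'wrist_torque': array([ 0.0392685 , -0.04272842,  0.01622449]), 'gripper_width': 85.26129163165272} 18.700000000000003
top [[436.41577847   0.         278.27344281]
 [  0.         436.41577847 214.85085426]
 [  0.           0.           1.        ]] [[ 2.73083969e-02  9.92338371e-01 -1.20494019e-01  4.63712430e+02]
 [-9.99454659e-01  2.48660393e-02 -2.17270494e-02 -6.77152360e+01]
 [-1.85643758e-02  1.21021640e-01  9.92476260e-01  1.02338448e+03]
 [ 0.00000000e+00  0.00000000e+00  0.00000000e+00  1.00000000e+00]] ['image', 'camera_matrix', 'world_from_camera']
side [[465.50032901   0.         275.07478366]
 [  0.         465.50032901 206.67312022]
 [  0.           0.           1.        ]] [[ 9.97712959e-01  4.94010629e-02 -4.61344453e-02  5.22696709e+02]
 [-6.53457337e-02  5.30398145e-01 -8.45226445e-01 -8.79431920e+02]
 [-1.72854606e-02  8.46308066e-01  5.32413251e-01  5.77170711e+02]
 [ 0.00000000e+00  0.00000000e+00  0.00000000e+00  1.00000000e+00]] ['image', 'camera_matrix', 'world_from_camera']
```

View pics/top0.png

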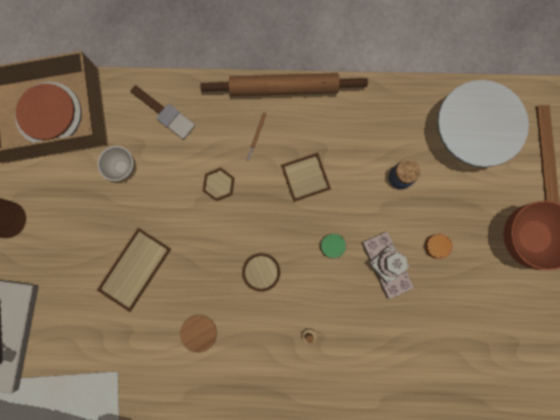

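View pics/side0.png

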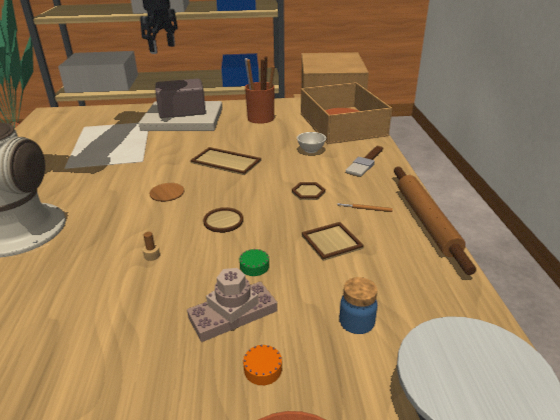

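The stack is at top pixel (390,265). The frames are at top pixels (219,184) hexagon, (262,272) round, (306,177) square and (135,270) oblong. The green disc (333,246) and orange disc (439,246) are the look-alikes; the pale disc inside the stack is the one meant. I'll confirm this in a crop.

```bash
python3 - <<'E'
import cv2,numpy as np
t=cv2.imread("pics/top0.png"); s=cv2.imread("pics/side0.png")
a=cv2.resize(t[220:310,350:430],None,fx=6,fy=6,interpolation=cv2.INTER_CUBIC)
b=cv2.resize(s[260:340,180:285],None,fx=7,fy=7,interpolation=cv2.INTER_CUBIC)
cv2.imwrite("pics/cropt.png",a);cv2.imwrite("pics/crops.png",b)
f=cv2.resize(t[140:320,90:340],None,fx=3.2,fy=3.2,interpolation=cv2.INTER_CUBIC);cv2.imwrite("pics/cropf.png",f)
E
```

```text
(no output)
```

View pics/cropt.png

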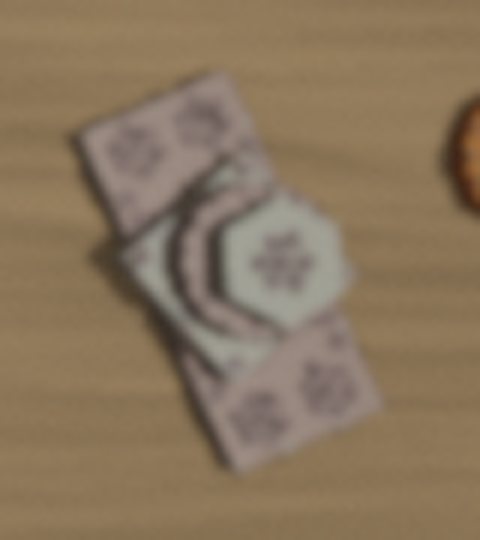

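View pics/crops.png

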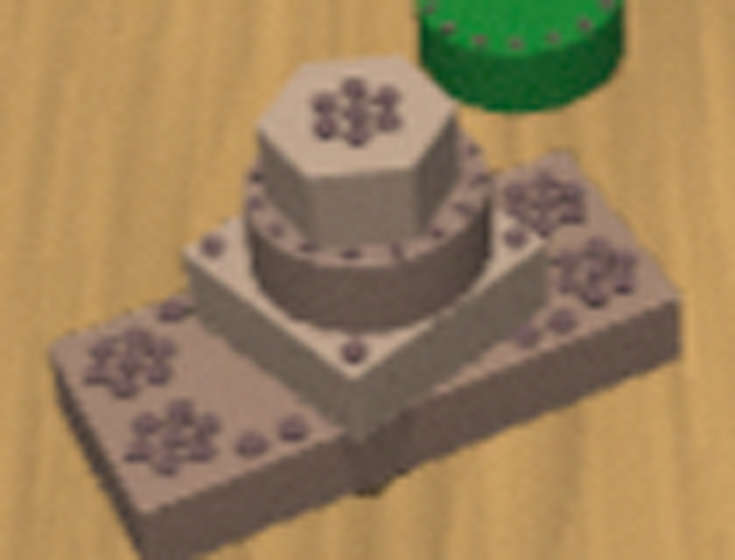

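View pics/cropf.png

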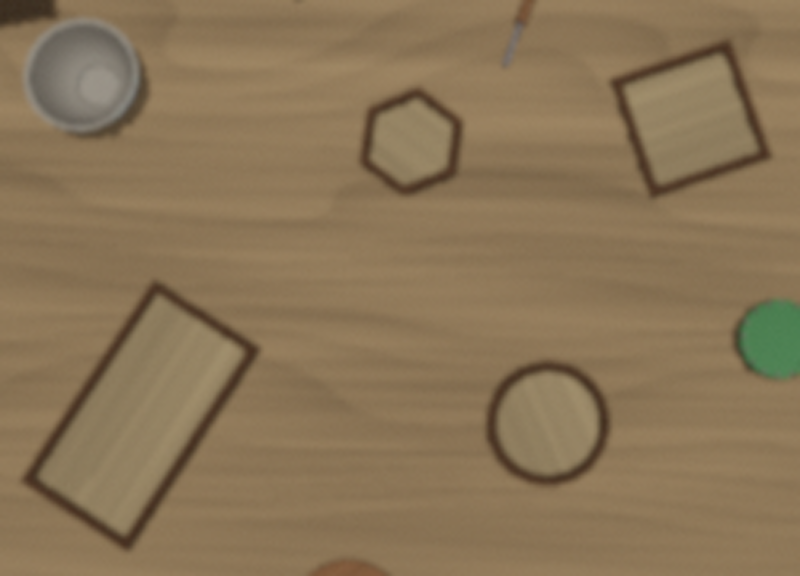

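```bash
cat > h.py <<'E'
import numpy as np,cv2
def load(n): return dict(np.load(n))
def cast(d,uv,z):
    uv=np.atleast_2d(uv).astype(float); K=d["camera_matrix"];M=d["world_from_camera"]
    r=np.c_[(uv[:,0]-K[0,2])/K[0,0],-(uv[:,1]-K[1,2])/K[1,1],-np.ones(len(uv))]@M[:3,:3].T
    o=M[:3,3]; return o+r*((z-o[2])/r[:,2:])
def proj(d,p):
    K=d["camera_matrix"];M=d["world_from_camera"];c=(np.atleast_2d(p)-M[:3,3])@M[:3,:3]
    return np.c_[K[0,0]*c[:,0]/-c[:,2]+K[0,2],K[1,1]*c[:,1]/c[:,2]+K[1,2]]
def rectof(P):
    (c,s,a)=cv2.minAreaRect(P[:,:2].astype(np.float32)); return np.round(c,1),np.round(s,1),round(a,1)
E
cat > f.py <<'E'
from h import *
for n,cs in (("top0.npz",dict(hex=(219,184),disc=(262,272),square=(306,177),oblong=(135,270))),("side0.npz",dict(hex=(308,190),disc=(223,219),square=(333,240),oblong=(226,160)))):
    d=load(n); im=d["image"]; hsv=cv2.cvtColor(im,cv2.COLOR_RGB2HSV)
    m=(hsv[:,:,2]<90).astype(np.uint8)
    k,l,st,ce=cv2.connectedComponentsWithStats(m,connectivity=8)
    for name,c in cs.items():
        best=None
        for i in range(1,k):
            x,y,w,h,a=st[i]
            if x<c[0]<x+w and y<c[1]<y+h and 20<w<90 and a>40: best=i if best is None or a>st[best][4] else best
        if best is None: print(n,name,"none");continue
        cn=max(cv2.findContours((l==best).astype(np.uint8),cv2.RETR_EXTERNAL,cv2.CHAIN_APPROX_NONE)[0],key=cv2.contourArea)
        P=cast(d,cn[:,0],9)
        h=cv2.convexHull(P[:,:2].astype(np.float32)); mo=cv2.moments(h)
        print(n,name,st[best],"cent",np.round([mo['m10']/mo['m00'],mo['m01']/mo['m00']],1),rectof(P), "enc",np.round(cv2.minEnclosingCircle(h)[1],1))
        if name=="hex": print(np.round(cv2.approxPolyDP(h,6,True)[:,0],1).tolist())
E
python3 f.py
python3 - <<'E'
from h import *
d=load("top0.npz"); im=d["image"]; hsv=cv2.cvtColor(im,cv2.COLOR_RGB2HSV)
for r in range(250,285,2): print(r,[tuple(hsv[r,c][1:]) for c in range(366,414,3)])
E
```

```text
top0.npz hex [204 169  30  31 139] cent [656.5  98.8] (array([657.1,  98.2]), array([72.2, 68.9]), 1.4) enc 38.6
[[693.0, 103.19999694824219], [680.2999877929688, 128.89999389648438], [639.2999877929688, 131.6999969482422], [621.0999755859375, 92.9000015258789], [633.5999755859375, 67.4000015258789], [669.7999877929688, 64.0999984741211]]
top0.npz disc [243 254  37  37 210] cent [453.8  -8.6] (array([453.3,  -9.2]), array([82.4, 83.2]), 1.6) enc 43.1
top0.npz square [282 154  48  47 239] cent [ 679.2 -106.8] (array([ 679.1, -106.7]), array([91.6, 91.1]), 19.6) enc 61.9
top0.npz oblong [ 98 229  72  82 462] cent [451.7 286.1] (array([451.6, 286. ]), array([ 92.5, 169.4]), 59.4) enc 94.3
side0.npz hex [292 183  33  16 151] cent [655.7  88.7] (array([656.2,  89.5]), array([72.2, 77.5]), 84.5) enc 41.6
[[641.0, 127.19999694824219], [618.2999877929688, 99.4000015258789], [622.7000122070312, 70.30000305175781], [633.0, 55.400001525878906], [675.2000122070312, 51.5], [694.9000244140625, 87.19999694824219], [675.5999755859375, 123.9000015258789]]
side0.npz disc [204 209  39  24 223] cent [45
[... 8598 characters left out ...]
p.uint8(152)), (np.uint8(44), np.uint8(155)), (np.uint8(44), np.uint8(150)), (np.uint8(40), np.uint8(120)), (np.uint8(41), np.uint8(130)), (np.uint8(43), np.uint8(142)), (np.uint8(64), np.uint8(143))]
284 [(np.uint8(97), np.uint8(144)), (np.uint8(97), np.uint8(147)), (np.uint8(95), np.uint8(147)), (np.uint8(96), np.uint8(148)), (np.uint8(96), np.uint8(143)), (np.uint8(74), np.uint8(79)), (np.uint8(42), np.uint8(139)), (np.uint8(43), np.uint8(130)), (np.uint8(42), np.uint8(153)), (np.uint8(43), np.uint8(148)), (np.uint8(42), np.uint8(153)), (np.uint8(42), np.uint8(144)), (np.uint8(39), np.uint8(125)), (np.uint8(41), np.uint8(131)), (np.uint8(43), np.uint8(131)), (np.uint8(50), np.uint8(149))]
```

```bash
cat > s.py <<'E'
from h import *
d=load("top0.npz"); im=d["image"]; hsv=cv2.cvtColor(im,cv2.COLOR_RGB2HSV)
m=((hsv[:,:,1]<36)&(hsv[:,:,2]>112)).astype(np.uint8); m[:, :386]=0; m[:250]=0; m[276:]=0; m[:,412:]=0
m=cv2.morphologyEx(m,cv2.MORPH_OPEN,np.ones((3,3),np.uint8))
k,l,st,ce=cv2.connectedComponentsWithStats(m); i=l[270,399]
cn=max(cv2.findContours((l==i).astype(np.uint8),cv2.RETR_EXTERNAL,cv2.CHAIN_APPROX_NONE)[0],key=cv2.contourArea)
P=cast(d,cn[:,0],88)[:,:2]; h=cv2.convexHull(P.astype(np.float32)); mo=cv2.moments(h)
print("hex px",st[i],"cent",mo['m10']/mo['m00'],mo['m01']/mo['m00'],"enc",cv2.minEnclosingCircle(h)); print(np.round(cv2.approxPolyDP(h,3,True)[:,0],1).tolist())
# across flats by direction
c=np.array([mo['m10']/mo['m00'],mo['m01']/mo['m00']])
for a in range(0,60,5):
    print(a,[round(float(np.ptp(P@[np.cos(np.radians(a+q)),np.sin(np.radians(a+q))])),1) for q in(0,60,120)])
# oblong: corners in crop coords (/6 + offset)
cor=np.array([[77,137],[225,68],[383,408],[237,475]])/6+[350,220]-0.5
Q=cast(d,cor,22); print("oblong corners",np.round(Q[:,:2],1).tolist(),np.round(Q.mean(0),1), np.linalg.norm(Q-np.roll(Q,1,0),axis=1))
sq=np.array([[122,250],[225,375],[243,148]])/6+[350,220]-0.5
Q=cast(d,sq,44);print("square corners",np.round(Q[:,:2],1).tolist(),"mid of diag",Q[1:].mean(0),np.linalg.norm(Q-np.roll(Q,1,0),axis=1))
s=load("side0.npz")
cs=lambda a:np.array(a)/7+[180,260]-0.5
Q=cast(s,cs([[185,255],[352,375],[550,240]]),44);print("side square L,near,R",np.round(Q[:,:2],1).tolist(),"mid",Q[[0,2]].mean(0))
Q=cast(s,cs([[257,128],[310,178],[415,165],[455,105],[405,57],[300,62]]),88);print("side hex",np.round(Q[:,:2],1).tolist(),Q.mean(0))
Q=cast(s,cs([[48,355],[145,515],[682,300],[565,150]]),22);print("side oblong",np.round(Q[:,:2],1).tolist(),Q.mean(0))
print("TCP in side",proj(s,[275.96,560.1,230.2]),"base",proj(s,[0,0,0]))
E
python3 s.py
python3 - <<'E'
import cv2
s=cv2.imread("pics/side0.png");cv2.imwrite("pics/grip.png",cv2.resize(s[0:70,120:210],None,fx=7,fy=7))
E
```

```text
hex px [387 253  21  22 341] cent 480.039069967037 -300.97465696504815 enc ((480.0418395996094, -301.2502746582031), 22.5174617767334)
[[501.79998779296875, -295.5], [492.8999938964844, -282.79998779296875], [476.0, -280.6000061035156], [463.5, -286.8999938964844], [457.70001220703125, -303.70001220703125], [470.79998779296875, -320.6000061035156], [479.20001220703125, -322.79998779296875], [498.0, -312.3999938964844]]
0 [44.4, 43.9, 43.2]
5 [44.6, 43.9, 43.3]
10 [44.8, 44.2, 43.1]
15 [44.7, 44.2, 42.5]
20 [44.2, 43.8, 42.8]
25 [44.0, 43.1, 42.8]
30 [43.4, 42.2, 42.9]
35 [42.6, 42.3, 43.1]
40 [42.8, 42.1, 44.0]
45 [42.6, 41.7, 44.6]
50 [43.2, 42.1, 44.9]
55 [43.7, 42.8, 44.8]
oblong corners [[526.8, -239.7], [554.7, -295.9], [428.1, -354.6], [401.7, -299.9]] [ 477.8 -297.5   22. ] [138.85672366  62.70493596 139.5349766   60.6589416 ]
square corners [[484.0, -252.7], [439.2, -290.5], [523.0, -297.4]] mid of diag [ 481.09940824 -293.99099033   44.        ] [59.34122119 58.63767567 84.01779364]
side square L,near,R [[436.8, -299.2], [476.9, -341.7], [523.0, -301.3]] mid [ 479.90687871 -300.24076408   44.        ]
side hex [[457.7, -306.5], [470.3, -324.5], [493.7, -322.1], [502.8, -302.3], [491.3, -284.2], [466.8, -283.9]] [ 480.44172476 -303.91767116   88.        ]
side oblong [[402.7, -307.0], [429.3, -359.1], [554.1, -301.1], [528.0, -244.5]] [ 478.54593025 -302.91624464   22.        ]
TCP in side [[163.14603612  53.40435086]] base [[ 17.04621427 228.36640133]]
```

View pics/grip.png

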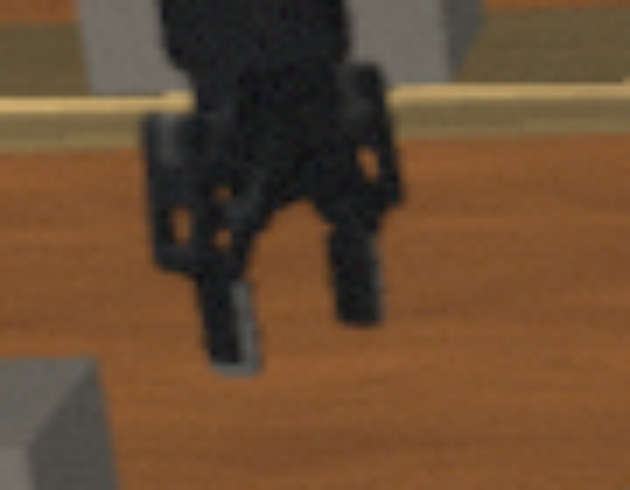

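The crops confirm it: the pale disc sits under the hexagon in the stack, and the green and orange discs stand apart. The two views agree to about 3–5 mm, so I use their average. Next, moving over the stack with the jaw turned to the hexagon's flats (34°).

Request:
{"fn": "step_arm", "kwargs": {"series": [[0.02,-0.085,0,0,0,-0.03],[0.04,-0.17,0,0,0,-0.06],[0.06,-0.26,0,0,0,-0.09],[0.08,-0.345,0,0,0,-0.11],[0.1,-0.43,0,0,0,-0.14],[0.12,-0.52,0,0,0,-0.17],[0.14,-0.6,0,0,0,-0.2],[0.16,-0.69,0,0,0,-0.22],[0.18,-0.775,0,0,0,-0.25],[0.2,-0.86,0,0,0,-0.28],[0.22,-0.94,0,0,0,-0.31],[0.235,-1.0,0,0,0,-0.331]], "jaw": 1}}

```text
clock: 1.1
position: [369.8, 158.2, 231.1]
ee_rot: [0.882, -0.471, -0.0, 0.0]
contact_force: [-0.2, 0.1, 0.2]
gripper_width: 85.6
```

Request:
{"fn": "step_arm", "kwargs": {"series": [[0.02,-0.085,0,0,0,0],[0.04,-0.17,0,0,0,0],[0.06,-0.26,0,0,0,0],[0.08,-0.345,0,0,0,0],[0.1,-0.43,0,0,0,0],[0.12,-0.52,0,0,0,0],[0.14,-0.6,0,0,0,0],[0.16,-0.69,0,0,0,0],[0.18,-0.775,0,0,0,0],[0.2,-0.86,0,0,0,0],[0.22,-0.94,0,0,0,0],[0.235,-1.0,0,0,0,0]]}}

```text
clock: 2.1
position: [464.2, -241.7, 230.7]
ee_rot: [0.882, -0.47, -0.0, 0.0]
contact_force: [0.4, 0.1, -0.1]
gripper_width: 85.4
```

Request:
{"fn": "step_arm", "kwargs": {"series": [[0.02,-0.08,-0.05,0,0,0],[0.04,-0.157,-0.1,0,0,0],[0.04,-0.157,-0.15,0,0,0],[0.04,-0.157,-0.15,0,0,0]]}}

```text
clock: 2.43
position: [477.2, -302.3, 165.9]
ee_rot: [0.882, -0.471, -0.005, 0.0]
contact_force: [-0.0, 0.0, -1.0]
gripper_width: 85.4
```

```bash
cat > shot.py <<'E'
import sys
from bench import arm
from h import *
tag=sys.argv[1]
for n in ("top","side"):
    d=arm.get_image(n); cv2.imwrite(f"pics/{n}_{tag}.png",d["image"][:,:,::-1]); np.savez(f"{n}_{tag}.npz",**{k:np.array(v) for k,v in d.items()})
    p=arm.read_state(); print(n,np.round(p["position"],1),round(p["clock"],2),"tcp px",proj(d,p["position"]))
E
python3 shot.py a; python3 - <<'E'
import cv2
t=cv2.imread("pics/top_a.png");s=cv2.imread("pics/side_a.png")
cv2.imwrite("pics/ab.png",cv2.hconcat([cv2.resize(t[220:310,350:450],(500,450)),cv2.resize(s[200:350,170:270],(300,450))]))
E
```

```text
top [ 478.3 -302.1  168.5] 2.48 tcp px [[407.66183926 263.82133034]]
side [ 479.5 -302.1  170.7] 2.53 tcp px [[226.18312014 233.14899442]]
```

View pics/ab.png

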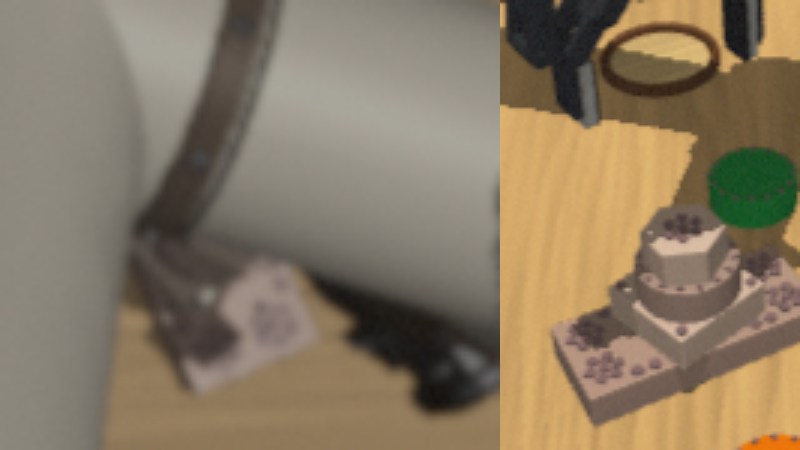

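```bash
python3 - <<'E'
from h import *
s=load("side_a.npz")
p=np.array([479.5,-302.1,170.7+13])
u=np.array([np.cos(np.radians(34)),np.sin(np.radians(34)),0])
for w in(42.6,50,57): print(w,np.round(proj(s,[p-w*u,p+w*u,p]),1).tolist())
E
```

```text
42.6 [[200.7, 236.6], [248.9, 216.1], [225.5, 226.0]]
50 [[196.2, 238.5], [252.8, 214.4], [225.5, 226.0]]
57 [[191.9, 240.3], [256.5, 212.9], [225.5, 226.0]]
```

The side view agrees with the arm's pose. Descending and gripping the hexagon.

Request:
{"fn": "step_arm", "kwargs": {"series": [[0,0,-0.05,0,0,0],[0,0,-0.1,0,0,0],[0,0,-0.15,0,0,0],[0,0,-0.19,0,0,0],[0,0,-0.22,0,0,0],[0,0,-0.236,0,0,0],[0,0,-0.246,0,0,0],[0,0,-0.246,0,0,0],[0,0,-0.246,0,0,0]]}}

```text
clock: 3.28
position: [481.0, -302.1, 74.2]
ee_rot: [0.883, -0.469, 0.001, -0.0]
contact_force: [-0.4, 0.1, -0.3]
gripper_width: 85.7
```

Request:
{"fn": "step_arm", "kwargs": {"series": [[0,0,0,0,0,0],[0,0,0,0,0,0],[0,0,0,0,0,0],[0,0,0,0,0,0],[0,0,0,0,0,0],[0,0,0,0,0,0],[0,0,0,0,0,0],[0,0,0,0,0,0]], "jaw": -1}}

```text
clock: 3.95
position: [480.8, -302.5, 73.7]
ee_rot: [0.883, -0.469, 0.001, 0.0]
contact_force: [0.2, 0.7, 4.8]
gripper_width: 38.4
```

Request:
{"fn": "step_arm", "kwargs": {"series": [[0,0,0,0,0,0],[0,0,0.01,0,0,0],[0,0,0.03,0,0,0],[0,0,0.06,0,0,0],[0,0,0.1,0,0,0],[0,0,0.14,0,0,0],[0,0,0.14,0,0,0]]}}

```text
clock: 4.53
position: [481.9, -302.9, 132.3]
ee_rot: [0.883, -0.469, 0.003, -0.0]
contact_force: [0.4, 0.1, 0.3]
gripper_width: 38.3
```

```bash
python3 shot.py b; python3 - <<'E'
from bench import arm
print(arm.read_state()["gripper_width"],arm.read_state()["contact_force"])
import cv2
s=cv2.imread("pics/side_b.png")
cv2.imwrite("pics/bb.png",cv2.resize(s[190:340,160:300],None,fx=4,fy=4))
E
```

```text
top [ 481.  -302.5  130.5] 4.58 tcp px [[402.63826577 262.66719524]]
side [ 480.1 -302.   129.2] 4.63 tcp px [[228.49415472 254.84174331]]
38.172475743545576 [-0.121045   -0.62338775 -1.08411743]
```

View pics/bb.png

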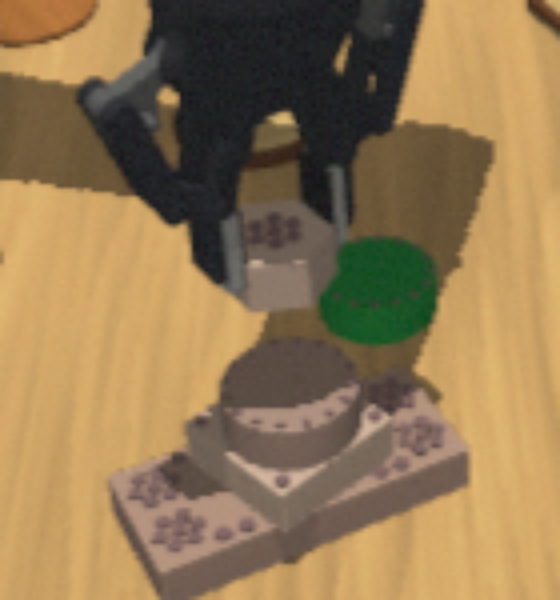

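Hexagon held level (pixels ~(280,255) in the crop), and the stack below is undisturbed. Carrying it to the hexagonal frame.

Request:
{"fn": "step_arm", "kwargs": {"series": [[0.02,0.05,0,0,0,0],[0.06,0.14,0,0,0,-0.02],[0.1,0.23,0,0,0,-0.04],[0.14,0.32,0,0,0,-0.06],[0.18,0.41,0,0,0,-0.08],[0.22,0.5,0,0,0,-0.1],[0.26,0.59,0,0,0,-0.118],[0.3,0.68,0,0,0,-0.118],[0.34,0.77,0,0,0,-0.118],[0.38,0.86,0,0,0,-0.118],[0.42,0.95,0,0,0,-0.118],[0.44,0.998,0,0,0,-0.118]]}}

```text
clock: 5.63
position: [656.8, 100.8, 126.9]
ee_rot: [0.836, -0.548, -0.001, 0.001]
contact_force: [-0.1, -0.6, -0.4]
gripper_width: 38.5
```

Request:
{"fn": "step_arm", "kwargs": {"series": [[0,0,-0.05,0,0,0],[0,0,-0.1,0,0,0],[0,0,-0.15,0,0,0],[0,0,-0.19,0,0,0],[0,0,-0.22,0,0,0],[0,0,-0.22,0,0,0],[0,0,-0.22,0,0,0]]}}

```text
clock: 6.22
position: [655.6, 96.7, 39.7]
ee_rot: [0.836, -0.549, -0.001, 0.001]
contact_force: [0.6, -0.0, -1.0]
gripper_width: 38.5
```

```bash
python3 shot.py c; python3 - <<'E'
import cv2
t=cv2.imread("pics/top_c.png");s=cv2.imread("pics/side_c.png")
cv2.imwrite("pics/cc.png",cv2.hconcat([cv2.resize(t[140:230,180:260],(400,450)),cv2.resize(s[130:220,270:350],(400,450))]))
E
```

```text
top [656.5  97.   41. ] 6.27 tcp px [[216.80507088 181.51326278]]
side [657.   97.1  41.8] 6.32 tcp px [[308.17098842 176.85783267]]
```

View pics/cc.png

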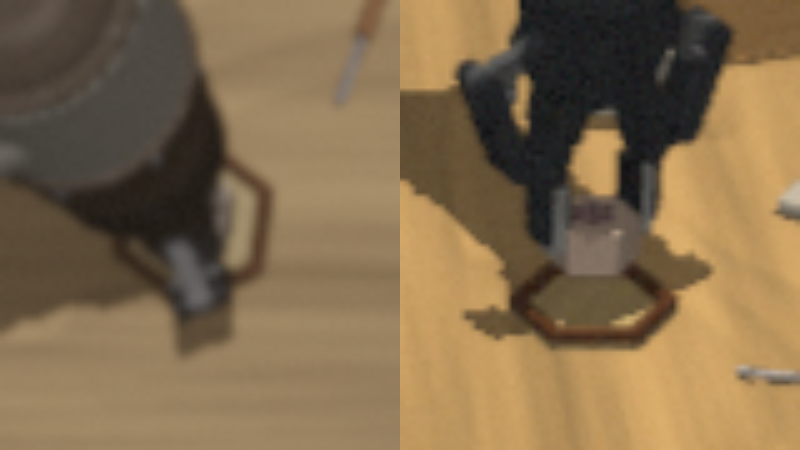

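Request:
{"fn": "step_arm", "kwargs": {"series": [[0,0,-0.03,0,0,0],[0,0,-0.05,0,0,0],[0,0,-0.064,0,0,0],[0,0,-0.07,0,0,0],[0,0,-0.072,0,0,0],[0,0,-0.073,0,0,0],[0,0,-0.0735,0,0,0],[0,0,-0.0735,0,0,0],[0,0,-0.0735,0,0,0]]}}

```text
clock: 7.07
position: [656.3, 97.0, 11.7]
ee_rot: [0.836, -0.549, 0.0, -0.0]
contact_force: [-2.1, 0.6, 1.5]
gripper_width: 38.4
```

Request:
{"fn": "step_arm", "kwargs": {"series": [[0,0,-0.0015,0,0,0],[0,0,-0.003,0,0,0],[0,0,-0.003,0,0,0]]}}

```text
clock: 7.32
position: [656.3, 97.0, 11.7]
ee_rot: [0.836, -0.549, 0.0, -0.0]
contact_force: [-4.7, 0.1, 6.8]
gripper_width: 38.7
```

Firm contact with the floor (z force 6.8 N). Releasing, then rising.

Request:
{"fn": "step_arm", "kwargs": {"series": [[0,0,0,0,0,0],[0,0,0,0,0,0],[0,0,0,0,0,0],[0,0,0,0,0,0],[0,0,0,0,0,0],[0,0,0,0,0,0],[0,0,0,0,0,0]], "jaw": 1}}

```text
clock: 7.9
position: [656.2, 97.0, 10.1]
ee_rot: [0.836, -0.549, -0.0, 0.0]
contact_force: [0.5, -0.5, -0.4]
gripper_width: 85.2
```

Request:
{"fn": "step_arm", "kwargs": {"series": [[0,0,0.02,0,0,0],[0,0,0.07,0,0,0],[0,0,0.14,0,0,0],[0,0,0.22,0,0,0],[0,0,0.3,0,0,0],[-0.02,-0.05,0.38,0,0,0],[-0.06,-0.13,0.4,0,0,0],[-0.09,-0.21,0.4,0,0,0],[-0.13,-0.3,0.4,0,0,0],[-0.165,-0.375,0.4,0,0,0]]}}

```text
clock: 8.73
position: [589.1, -54.6, 171.6]
ee_rot: [0.836, -0.549, 0.0, -0.0]
contact_force: [0.2, 0.9, -0.6]
gripper_width: 85.1
```

```bash
python3 shot.py d; python3 - <<'E'
import cv2
t=cv2.imread("pics/top_d.png");s=cv2.imread("pics/side_d.png")
cv2.imwrite("pics/dd.png",cv2.vconcat([cv2.hconcat([cv2.resize(t[140:230,180:260],(400,300)),cv2.resize(s[160:220,270:350],(400,300))]),cv2.hconcat([cv2.resize(t[220:310,350:450],(400,300)),cv2.resize(s[260:350,170:290],(400,300))])]))
E
```

```text
top [586.1 -58.5 171.4] 8.78 tcp px [[283.32502779 205.44757477]]
side [587.8 -56.6 171.5] 8.83 tcp px [[284.36102637 157.64363184]]
```

View pics/dd.png

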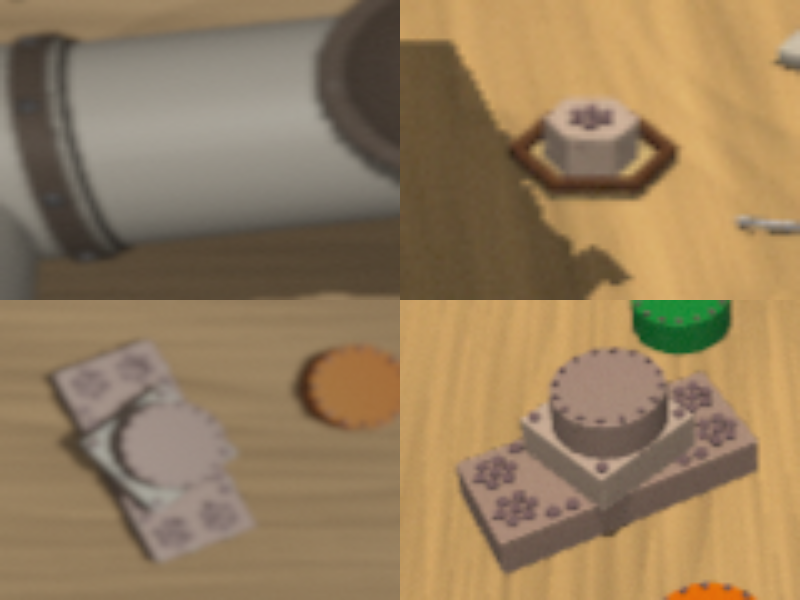

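```bash
python3 - <<'E'
from h import *
t=load("top_d.npz");s=load("side_d.npz")
print("hex side",cast(s,[308.4-.4,183.6-.4],26))
print("disc",cast(t,[394-.4,263.5-.4],66),cast(s,[232.5-.4,287-.4],66))
hsv=cv2.cvtColor(t["image"],cv2.COLOR_RGB2HSV)
print([tuple(map(int,hsv[263,c])) for c in range(372,414,2)])
E
```

```text
hex side [[656.50906826  94.28832436  26.        ]]
disc [[ 480.76167444 -299.90621965   66.        ]] [[ 481.52647435 -304.70989309   66.        ]]
[(13, 33, 123), (15, 24, 148), (21, 22, 148), (14, 50, 77), (11, 43, 119), (10, 38, 161), (10, 38, 162), (10, 36, 161), (10, 38, 161), (11, 40, 161), (10, 38, 161), (10, 38, 160), (11, 38, 160), (11, 40, 159), (11, 40, 159), (10, 40, 158), (11, 41, 155), (13, 43, 149), (16, 73, 146), (18, 96, 146), (17, 96, 146)]
```

Request:
{"fn": "step_arm", "kwargs": {"series": [[-0.04,-0.09,0,0,0,0],[-0.08,-0.18,0,0,0,0],[-0.12,-0.27,0,0,0,0],[-0.16,-0.36,0,0,0,0],[-0.2,-0.45,0,0,0,0],[-0.235,-0.54,0,0,0,0],[-0.273,-0.623,0,0,0,0],[-0.273,-0.623,0,0,0,0],[-0.273,-0.623,-0.05,0,0,0],[-0.273,-0.623,-0.11,0,0,0],[-0.273,-0.623,-0.17,0,0,0],[-0.273,-0.623,-0.2,0,0,0]]}}

```text
clock: 9.83
position: [480.0, -301.3, 88.1]
ee_rot: [0.835, -0.55, -0.002, 0.0]
contact_force: [-0.4, -0.7, -0.3]
gripper_width: 85.5
```

Request:
{"fn": "step_arm", "kwargs": {"series": [[0,0,-0.04,0,0,0],[0,0,-0.07,0,0,0],[0,0,-0.09,0,0,0],[0,0,-0.1,0,0,0],[0,0,-0.105,0,0,0],[0,0,-0.105,0,0,0],[0,0,-0.105,0,0,0]]}}

```text
clock: 10.42
position: [481.6, -302.3, 49.0]
ee_rot: [0.836, -0.549, 0.001, -0.0]
contact_force: [-0.7, -1.2, -0.0]
gripper_width: 85.4
```

Request:
{"fn": "step_arm", "kwargs": {"series": [[0,0,0,0,0,0],[0,0,0,0,0,0],[0,0,0,0,0,0],[0,0,0,0,0,0],[0,0,0,0,0,0],[0,0,0,0,0,0],[0,0,0,0,0,0],[0,0,0,0,0,0],[0,0,0,0,0,0]], "jaw": -1}}

```text
clock: 11.17
position: [481.8, -302.5, 49.6]
ee_rot: [0.836, -0.549, 0.001, -0.0]
contact_force: [-0.8, 1.9, 5.9]
gripper_width: 55.5
```

Request:
{"fn": "step_arm", "kwargs": {"series": [[0,0,0.01,0,0,0],[0,0,0.03,0,0,0],[0,0,0.06,0,0,0],[0,0,0.1,0,0,0],[0,0,0.14,0,0,0],[0,0,0.14,0,0,0],[0,0,0.14,0,0,0]]}}

```text
clock: 11.75
position: [481.3, -302.2, 105.2]
ee_rot: [0.836, -0.549, 0.001, -0.0]
contact_force: [0.3, -0.4, -1.6]
gripper_width: 55.4
```

```bash
python3 shot.py e; python3 - <<'E'
import cv2
s=cv2.imread("pics/side_e.png")
cv2.imwrite("pics/ee.png",cv2.resize(s[190:340,160:300],None,fx=4,fy=4))
E
```

```text
top [ 480.6 -301.9  104.1] 11.8 tcp px [[399.03473489 263.00478345]]
side [ 480.3 -301.8  103.6] 11.85 tcp px [[229.74367023 267.5465288 ]]
```

View pics/ee.png

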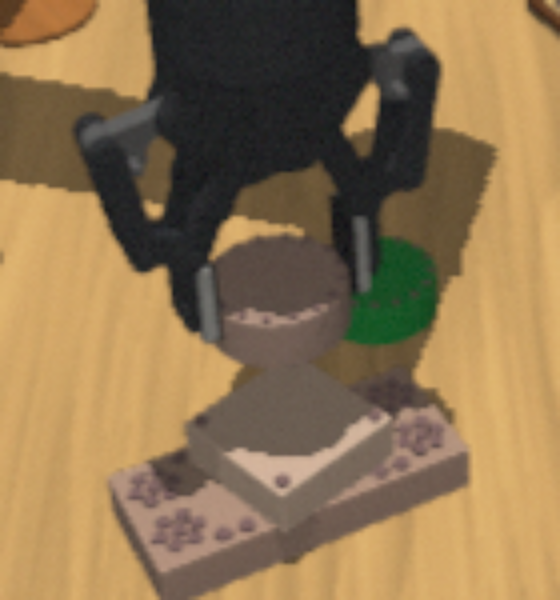

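Request:
{"fn": "step_arm", "kwargs": {"series": [[-0.005,0.05,0,0,0,0],[-0.01,0.13,0,0,0,0],[-0.02,0.21,0,0,0,0],[-0.03,0.29,0,0,0,0],[-0.035,0.37,0,0,0,0],[-0.04,0.45,0,0,0,0],[-0.05,0.53,0,0,0,0],[-0.055,0.61,0,0,0,0],[-0.065,0.68,0,0,0,0],[-0.0675,0.727,0,0,0,0],[-0.0675,0.727,-0.05,0,0,0],[-0.0675,0.727,-0.1,0,0,0]]}}

```text
clock: 12.85
position: [454.4, -9.9, 64.2]
ee_rot: [0.836, -0.548, 0.001, -0.001]
contact_force: [1.0, -0.4, -1.6]
gripper_width: 55.9
```

Request:
{"fn": "step_arm", "kwargs": {"series": [[0,0,-0.04,0,0,0],[0,0,-0.07,0,0,0],[0,0,-0.09,0,0,0],[0,0,-0.09,0,0,0],[0,0,-0.09,0,0,0]]}}

```text
clock: 13.27
position: [453.7, -11.5, 27.9]
ee_rot: [0.836, -0.549, -0.0, 0.001]
contact_force: [0.4, 0.5, -0.5]
gripper_width: 55.7
```

```bash
python3 shot.py f; python3 - <<'E'
import cv2
t=cv2.imread("pics/top_f.png");s=cv2.imread("pics/side_f.png")
cv2.imwrite("pics/ff.png",cv2.hconcat([cv2.resize(t[225:315,220:300],(400,450)),cv2.resize(s[160:250,180:260],(400,450))]))
E
```

```text
top [454.2 -11.4  28.4] 13.32 tcp px [[261.44865709 271.60819988]]
side [454.5 -11.3  28.8] 13.37 tcp px [[222.59441243 209.86662678]]
```

View pics/ff.png

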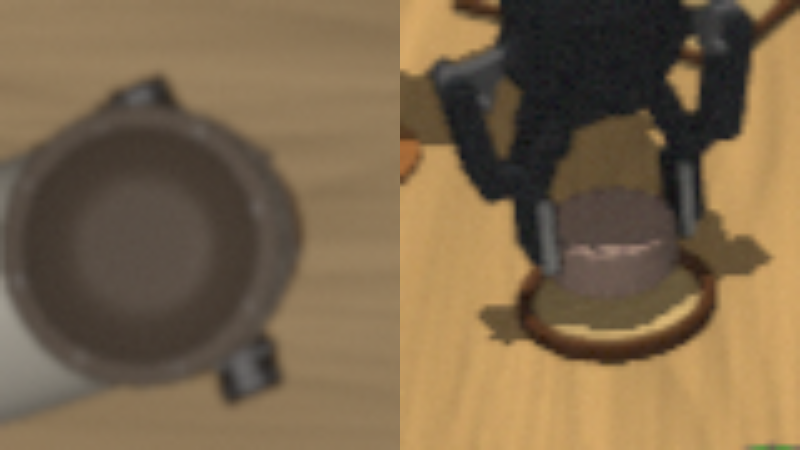

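Disc centred over the round frame. Lowering it.

Request:
{"fn": "step_arm", "kwargs": {"series": [[0,0,-0.02,0,0,0],[0,0,-0.034,0,0,0],[0,0,-0.042,0,0,0],[0,0,-0.0445,0,0,0],[0,0,-0.0465,0,0,0],[0,0,-0.048,0,0,0],[0,0,-0.048,0,0,0],[0,0,-0.048,0,0,0]]}}

```text
clock: 14.03
position: [453.6, -11.5, 9.6]
ee_rot: [0.836, -0.549, -0.0, 0.0]
contact_force: [-2.9, 0.4, 5.5]
gripper_width: 55.8
```

Request:
{"fn": "step_arm", "kwargs": {"series": [[0,0,-0.001,0,0,0],[0,0,-0.001,0,0,0]]}}

```text
clock: 14.2
position: [453.6, -11.5, 9.6]
ee_rot: [0.836, -0.549, -0.0, 0.0]
contact_force: [-3.4, 0.3, 9.9]
gripper_width: 55.4
```

Request:
{"fn": "step_arm", "kwargs": {"series": [[0,0,0,0,0,0],[0,0,0,0,0,0],[0,0,0,0,0,0],[0,0,0,0,0,0],[0,0,0,0,0,0],[0,0,0,0,0,0],[0,0,0,0,0,0]], "jaw": 1}}

```text
clock: 14.78
position: [454.0, -11.4, 8.6]
ee_rot: [0.836, -0.549, -0.0, 0.0]
contact_force: [0.2, -0.2, -0.0]
gripper_width: 85.3
```

Request:
{"fn": "step_arm", "kwargs": {"series": [[0,0,0.02,0,0,0],[0,0,0.07,0,0,0],[0,0,0.14,0,0,0],[0,0,0.22,0,0,0],[0,0,0.3,0,0,0.03],[0,-0.05,0.36,0,0,0.06],[0,-0.13,0.36,0,0,0.1],[0,-0.21,0.36,0,0,0.14],[0,-0.3,0.36,0,0,0.18],[0,-0.375,0.36,0,0,0.207]]}}

```text
clock: 15.62
position: [453.7, -163.0, 153.7]
ee_rot: [0.914, -0.405, 0.001, -0.0]
contact_force: [0.3, 0.1, 0.0]
gripper_width: 85.2
```

```bash
python3 shot.py g; python3 - <<'E'
import cv2
t=cv2.imread("pics/top_g.png");s=cv2.imread("pics/side_g.png")
cv2.imwrite("pics/gg.png",cv2.vconcat([cv2.hconcat([cv2.resize(t[225:315,220:300],(400,300)),cv2.resize(s[190:250,180:260],(400,300))]),cv2.hconcat([cv2.resize(t[220:295,350:450],(400,300)),cv2.resize(s[260:350,170:290],(400,300))])]))
E
```

```text
top [ 453.7 -166.3  153.5] 15.67 tcp px [[336.30892213 274.5477916 ]]
side [ 453.6 -164.4  153.2] 15.72 tcp px [[214.08931646 197.07554819]]
```

View pics/gg.png

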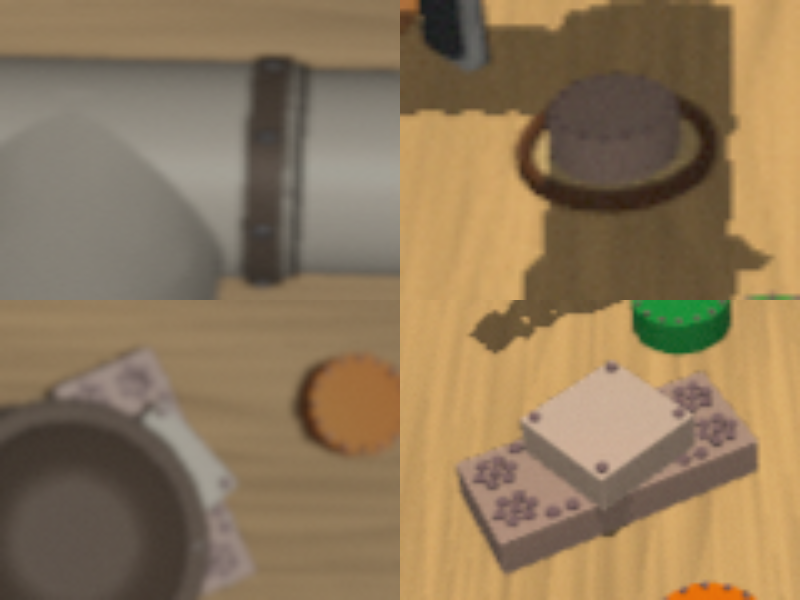

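```bash
python3 - <<'E'
from h import *
s=load("side_g.npz")
c=np.array([[522,422],[600,483],[693,420],[612,362]])-[400,300]
Q=cast(s,c/3.333+[170,260]-.4,44)[:,:2];print(np.round(Q,1),Q.mean(0))
e=np.roll(Q,-1,0)-Q; print(np.linalg.norm(e,axis=1),np.degrees(np.arctan2(e[:,1],e[:,0]))%90)
E
```

```text
[[ 437.3 -299.9]
 [ 476.7 -344.8]
 [ 522.  -305.6]
 [ 481.4 -258.6]] [ 479.32029328 -302.20821647]
[59.75278413 59.94277426 62.08778996 60.44812195] [41.23452893 40.89482972 40.79707479 43.10952729]
```

Request:
{"fn": "step_arm", "kwargs": {"series": [[0.015,-0.08,0,0,0,0],[0.03,-0.17,0,0,0,0],[0.05,-0.26,0,0,0,-0.003],[0.065,-0.345,0,0,0,-0.003],[0.065,-0.345,0,0,0,-0.003],[0.065,-0.345,-0.05,0,0,-0.003],[0.065,-0.345,-0.12,0,0,-0.003],[0.065,-0.345,-0.19,0,0,-0.003],[0.065,-0.345,-0.24,0,0,-0.003],[0.065,-0.345,-0.28,0,0,-0.003],[0.065,-0.345,-0.3,0,0,-0.003],[0.065,-0.345,-0.31,0,0,-0.003]]}}

```text
clock: 16.72
position: [479.5, -298.6, 27.8]
ee_rot: [0.913, -0.409, -0.001, 0.0]
contact_force: [0.8, -0.4, -0.0]
gripper_width: 85.7
```

Request:
{"fn": "step_arm", "kwargs": {"series": [[0,0,-0.006,0,0,0],[0,0,-0.006,0,0,0],[0,0,-0.006,0,0,0]]}}

```text
clock: 16.97
position: [480.7, -299.5, 27.4]
ee_rot: [0.913, -0.409, 0.001, -0.0]
contact_force: [1.1, -0.2, -0.0]
gripper_width: 85.6
```

Request:
{"fn": "step_arm", "kwargs": {"series": [[0,0,0,0,0,0],[0,0,0,0,0,0],[0,0,0,0,0,0],[0,0,0,0,0,0],[0,0,0,0,0,0],[0,0,0,0,0,0],[0,0,0,0,0,0],[0,0,0,0,0,0]], "jaw": -1}}

```text
clock: 17.63
position: [480.8, -299.6, 27.7]
ee_rot: [0.913, -0.409, 0.001, 0.0]
contact_force: [-0.7, 0.9, 4.9]
gripper_width: 60.2
```

Request:
{"fn": "step_arm", "kwargs": {"series": [[0,0,0.01,0,0,0],[0,0,0.03,0,0,0],[0,0,0.06,0,0,0],[0,0,0.1,0,0,0],[0,0,0.14,0,0,0],[0,0,0.14,0,0,0],[0,0,0.14,0,0,0]]}}

```text
clock: 18.22
position: [480.2, -299.4, 83.0]
ee_rot: [0.912, -0.409, 0.001, -0.0]
contact_force: [1.0, 0.5, -2.6]
gripper_width: 60.3
```

```bash
python3 shot.py i; python3 - <<'E'
import cv2
s=cv2.imread("pics/side_i.png")
cv2.imwrite("pics/ii.png",cv2.resize(s[190:340,160:300],None,fx=4,fy=4))
E
```

```text
top [ 479.5 -299.1   81.9] 18.27 tcp px [[395.02924005 263.61783331]]
side [ 479.1 -299.    81.3] 18.32 tcp px [[230.00439169 277.13378741]]
```

View pics/ii.png

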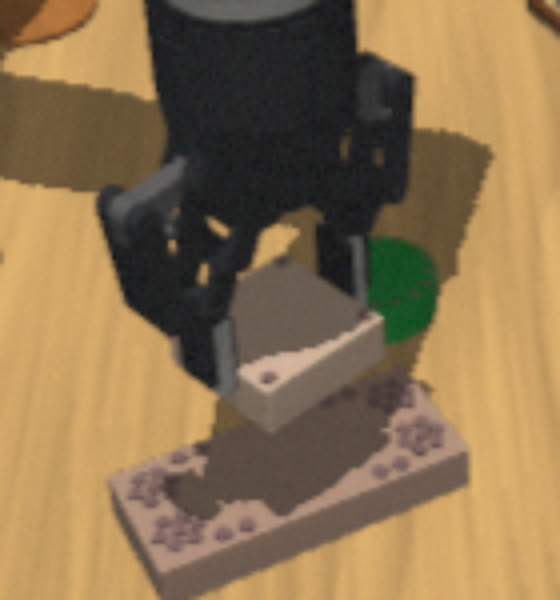

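Request:
{"fn": "step_arm", "kwargs": {"series": [[0.025,0.025,0.01,0,0,-0.02],[0.08,0.08,0.02,0,0,-0.06],[0.14,0.135,0.02,0,0,-0.1],[0.2,0.19,0.02,0,0,-0.14],[0.26,0.25,0.02,0,0,-0.18],[0.32,0.305,0.02,0,0,-0.22],[0.38,0.365,0.02,0,0,-0.242],[0.43,0.415,0.02,0,0,-0.242],[0.47,0.455,0,0,0,-0.242],[0.496,0.477,-0.04,0,0,-0.242],[0.496,0.477,-0.09,0,0,-0.242],[0.496,0.477,-0.13,0,0,-0.242]]}}

```text
clock: 19.32
position: [677.6, -107.3, 26.8]
ee_rot: [0.819, -0.574, -0.002, 0.001]
contact_force: [-0.9, 0.3, -2.6]
gripper_width: 59.9
```

Request:
{"fn": "step_arm", "kwargs": {"series": [[0,0,-0.005,0,0,0],[0,0,-0.005,0,0,0]]}}

```text
clock: 19.48
position: [676.6, -108.6, 25.4]
ee_rot: [0.819, -0.574, -0.002, 0.002]
contact_force: [0.1, 0.7, -1.5]
gripper_width: 60.5
```

```bash
python3 shot.py j; python3 - <<'E'
import cv2
t=cv2.imread("pics/top_j.png");s=cv2.imread("pics/side_j.png")
cv2.imwrite("pics/jj.png",cv2.hconcat([cv2.resize(t[130:220,265:345],(400,450)),cv2.resize(s[180:270,290:370],(400,450))]))
E
```

```text
top [ 677.9 -108.8   27.3] 19.53 tcp px [[306.43019915 175.69034664]]
side [ 678.7 -108.9   28.5] 19.58 tcp px [[331.28708256 230.12142125]]
```

View pics/jj.png

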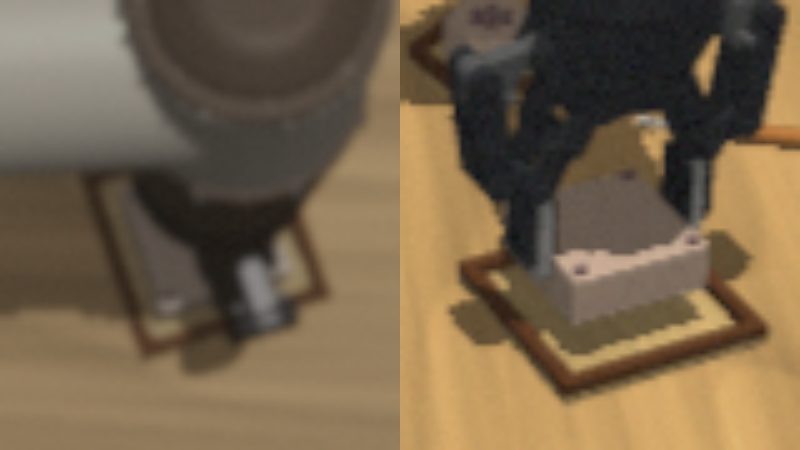

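```bash
python3 - <<'E'
import cv2
t=cv2.imread("pics/top_j.png");s=cv2.imread("pics/side_j.png")
cv2.imwrite("pics/j1.png",cv2.resize(t[155:210,275:340],None,fx=10,fy=10,interpolation=cv2.INTER_CUBIC))
cv2.imwrite("pics/j2.png",cv2.resize(s[205:265,295:370],None,fx=10,fy=10,interpolation=cv2.INTER_CUBIC))
E
```

```text
(no output)
```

View pics/j1.png

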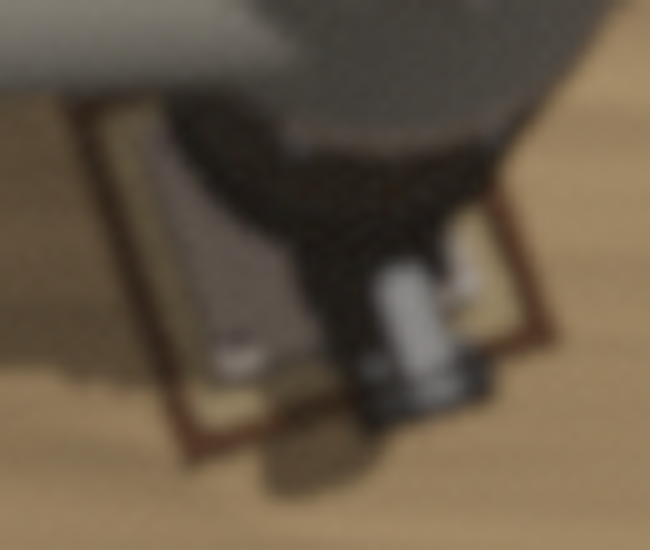

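View pics/j2.png

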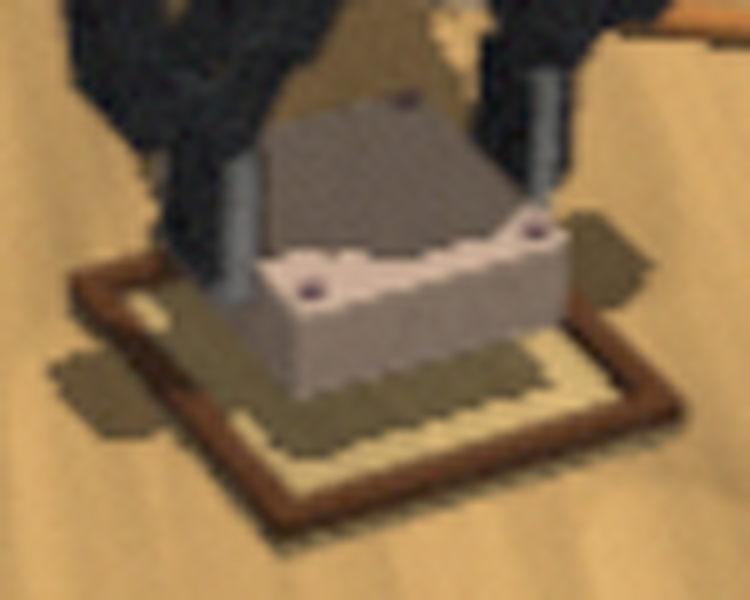

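```bash
python3 - <<'E'
from h import *
t=load("top_j.npz");s=load("side_j.npz")
T=lambda c,z:np.round(cast(t,np.array(c)/10+[275,155]-.45,z)[:,:2],1)
S=lambda c,z:np.round(cast(s,np.array(c)/10+[295,205]-.45,z)[:,:2],1)
f=T([[80,100],[190,460],[555,340]],9);print("top frame",f.tolist(),"cent",(f[0]+f[2])/2)
k=T([[215,380]],46);print("top tile corner(-x)",k)
f2=S([[75,285],[285,530],[682,410]],9);print("side frame",f2.tolist(),(f2[0]+f2[2])/2)
k2=S([[297,315],[568,235]],46.3);print("side tile near, right",k2)
# corner -> centre : half diag, frame axes at 20 deg
a=np.radians(19.9);ux=np.array([np.cos(a),np.sin(a)]);uy=np.array([-ux[1],ux[0]])
print("top: tile centre",k+31*ux-31*uy,k+31*ux+31*uy)
print("side: centre from near(-x,-y)",k2[0]+31*ux+31*uy,"from right(+x,-y)",k2[1]-31*ux+31*uy)
E
```

```text
top frame [[707.4, -52.4], [621.6, -80.5], [652.3, -165.7]] cent [ 679.85 -109.05]
top tile corner(-x) [[634.3 -85.3]]
side frame [[621.6, -86.5], [652.9, -171.8], [738.1, -140.5]] [ 679.85 -113.5 ]
side tile near, right [[ 656.8 -152.3]
 [ 714.4 -130.3]]
top: tile centre [[ 674.00069799 -103.89716588]] [[652.89716588 -45.59930201]]
side: centre from near(-x,-y) [ 675.39716588 -112.59930201] from right(+x,-y) [ 674.69930201 -111.70283412]
```

Tile measures about 5 mm toward −x and 2 mm toward +y of the frame centre. Correcting that while lowering.

Request:
{"fn": "step_arm", "kwargs": {"series": [[0.005,-0.003,0,0,0,0],[0.011,-0.005,-0.01,0,0,0],[0.011,-0.005,-0.025,0,0,0],[0.011,-0.005,-0.038,0,0,0],[0.011,-0.005,-0.044,0,0,0],[0.011,-0.005,-0.047,0,0,0],[0.011,-0.005,-0.049,0,0,0],[0.011,-0.005,-0.05,0,0,0],[0.011,-0.005,-0.05,0,0,0]]}}

```text
clock: 20.33
position: [682.1, -110.6, 9.8]
ee_rot: [0.819, -0.574, -0.0, 0.001]
contact_force: [-5.0, 0.3, 5.7]
gripper_width: 60.3
```

Request:
{"fn": "step_arm", "kwargs": {"series": [[0,0,-0.001,0,0,0],[0,0,-0.001,0,0,0]]}}

```text
clock: 20.5
position: [682.1, -110.6, 9.8]
ee_rot: [0.819, -0.574, -0.0, 0.001]
contact_force: [-4.2, 1.7, 6.8]
gripper_width: 60.5
```

Request:
{"fn": "step_arm", "kwargs": {"series": [[0,0,0,0,0,0],[0,0,0,0,0,0],[0,0,0,0,0,0],[0,0,0,0,0,0],[0,0,0,0,0,0],[0,0,0,0,0,0],[0,0,0,0,0,0]], "jaw": 1}}

```text
clock: 21.08
position: [682.8, -110.6, 7.7]
ee_rot: [0.819, -0.574, -0.0, 0.0]
contact_force: [-0.5, -0.1, 0.4]
gripper_width: 85.3
```

Request:
{"fn": "step_arm", "kwargs": {"series": [[0,0,0.02,0,0,0],[0,0,0.07,0,0,0],[0,0,0.14,0,0,0],[0,0,0.22,0,0,0],[0,0,0.3,0,0,0.07],[-0.05,-0.02,0.32,0,0,0.14],[-0.12,-0.06,0.32,0,0,0.21],[-0.19,-0.1,0.32,0,0,0.28],[-0.26,-0.14,0.32,0,0,0.35],[-0.33,-0.18,0.32,0,0,0.42]]}}

```text
clock: 21.92
position: [549.6, -183.1, 136.8]
ee_rot: [0.961, -0.275, 0.001, -0.0]
contact_force: [-1.2, -0.3, 0.9]
gripper_width: 85.4
```

```bash
python3 shot.py k; python3 - <<'E'
import cv2
t=cv2.imread("pics/top_k.png");s=cv2.imread("pics/side_k.png")
cv2.imwrite("pics/kk.png",cv2.vconcat([cv2.hconcat([cv2.resize(t[145:205,265:345],(400,300)),cv2.resize(s[200:260,290:370],(400,300))]),cv2.hconcat([cv2.resize(t[220:295,350:450],(400,300)),cv2.resize(s[260:350,170:290],(400,300))])]))
E
```

```text
top [ 543.7 -184.8  136.5] 21.97 tcp px [[344.99340589 230.04684396]]
side [ 546.7 -184.1  136.8] 22.02 tcp px [[267.20533956 208.19837877]]
```

View pics/kk.png

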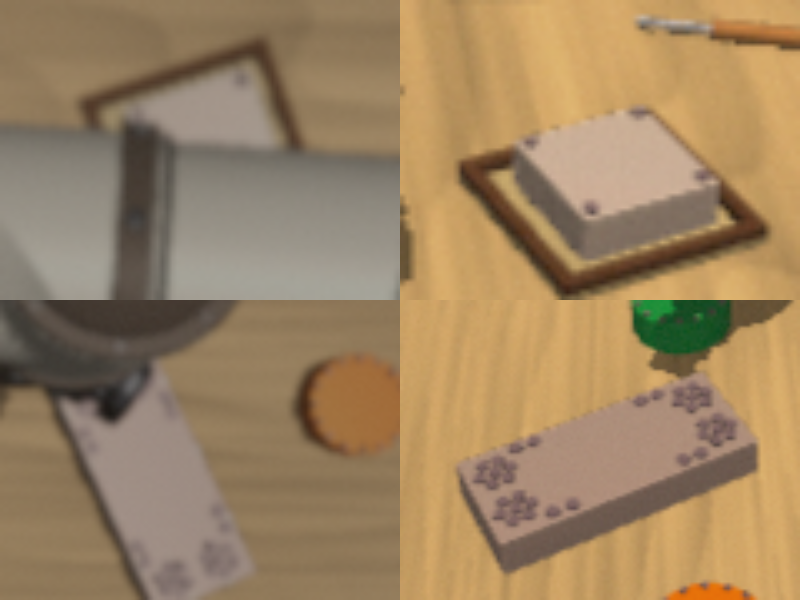

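```bash
python3 - <<'E'
from h import *
s=load("side_k.npz")
c=np.array([[457,467],[501,543],[757,445],[702,373]])-[400,300]
Q=cast(s,c/3.333+[170,260]-.4,22)[:,:2];print(np.round(Q,1),Q.mean(0))
e=np.roll(Q,-1,0)-Q; print(np.linalg.norm(e,axis=1),np.degrees(np.arctan2(e[:,1],e[:,0]))%180)
c=np.array([[517,147],[585,222],[720,185],[645,108]])-[400,0]
Q=cast(s,c/5+[290,200]-.4,26)[:,:2];print("square",np.round(Q,1),Q.mean(0))
c=np.array([[460,165],[567,288],[768,230]])-[400,0]
Q=cast(s,c/5+[290,200]-.4,9)[:,:2];print("sqframe",np.round(Q,1),(Q[0]+Q[2])/2)
E
```

```text
[[ 403.2 -305.8]
 [ 428.8 -357.9]
 [ 553.6 -302.8]
 [ 528.  -246. ]] [ 478.37904311 -303.1475729 ]
[ 58.02882244 136.47606307  62.33945036 138.3613527 ] [116.12331381  23.81463594 114.29336535  25.61857951]
square [[ 642.7  -97.9]
 [ 662.4 -151.4]
 [ 720.1 -131.7]
 [ 700.2  -74.3]] [ 681.35630685 -113.80990997]
sqframe [[ 620.8  -84.8]
 [ 652.9 -170.7]
 [ 739.  -140.7]] [ 679.90038972 -112.73636767]
```

Request:
{"fn": "step_arm", "kwargs": {"series": [[-0.02,-0.03,0,0,0,0.07],[-0.04,-0.06,0,0,0,0.14],[-0.06,-0.1,0,0,0,0.21],[-0.08,-0.13,0,0,0,0.28],[-0.1,-0.16,0,0,0,0.35],[-0.12,-0.2,0,0,0,0.42],[-0.14,-0.23,0,0,0,0.49],[-0.16,-0.26,0,0,0,0.56],[-0.181,-0.295,0,0,0,0.635],[-0.181,-0.295,0,0,0,0.635],[-0.181,-0.295,-0.05,0,0,0.635],[-0.181,-0.295,-0.12,0,0,0.635]]}}

```text
clock: 23.02
position: [481.5, -301.5, 90.7]
ee_rot: [0.977, 0.214, 0.004, 0.002]
contact_force: [0.2, 0.9, -0.9]
gripper_width: 85.5
```

Request:
{"fn": "step_arm", "kwargs": {"series": [[0,0,-0.06,0,0,0],[0,0,-0.11,0,0,0],[0,0,-0.15,0,0,0],[0,0,-0.18,0,0,0],[0,0,-0.198,0,0,0],[0,0,-0.207,0,0,0],[0,0,-0.207,0,0,0],[0,0,-0.207,0,0,0]]}}

```text
clock: 23.68
position: [479.2, -300.6, 5.7]
ee_rot: [0.977, 0.215, 0.001, 0.0]
contact_force: [-0.0, -0.1, -0.4]
gripper_width: 85.4
```

Request:
{"fn": "step_arm", "kwargs": {"series": [[0,0,0,0,0,0],[0,0,0,0,0,0],[0,0,0,0,0,0],[0,0,0,0,0,0],[0,0,0,0,0,0],[0,0,0,0,0,0],[0,0,0,0,0,0],[0,0,0,0,0,0]], "jaw": -1}}

```text
clock: 24.35
position: [479.0, -300.6, 6.5]
ee_rot: [0.976, 0.216, 0.001, 0.0]
contact_force: [0.1, 1.6, 5.2]
gripper_width: 60.2
```

Request:
{"fn": "step_arm", "kwargs": {"series": [[0,0,0.01,0,0,0],[0,0,0.03,0,0,0],[0,0,0.06,0,0,0],[0,0,0.1,0,0,0],[0,0,0.14,0,0,0],[0,0,0.14,0,0,0],[0,0,0.14,0,0,0]]}}

```text
clock: 24.93
position: [478.6, -300.6, 61.7]
ee_rot: [0.977, 0.215, 0.001, 0.0]
contact_force: [-0.3, -0.0, -3.6]
gripper_width: 60.2
```

```bash
python3 shot.py l; python3 - <<'E'
import cv2
s=cv2.imread("pics/side_l.png")
cv2.imwrite("pics/ll.png",cv2.resize(s[190:340,160:300],None,fx=4,fy=4))
E
```

```text
top [ 477.9 -300.3   60.8] 24.98 tcp px [[393.19855002 264.47307052]]
side [ 477.4 -300.2   60.1] 25.03 tcp px [[229.8586687  287.57642127]]
```

View pics/ll.png

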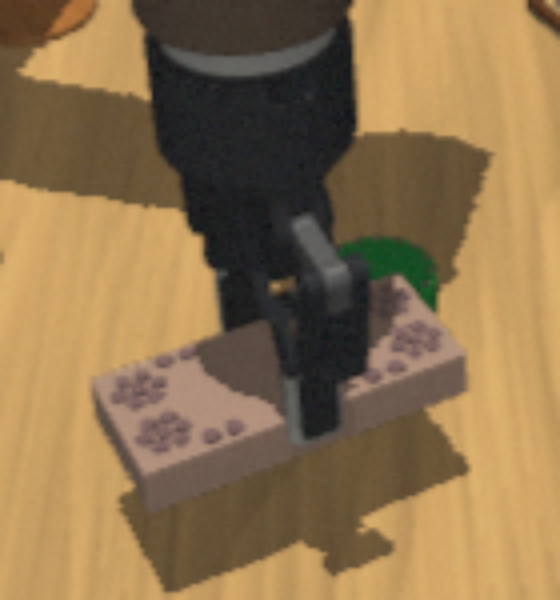

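Oblong held level. Raising it and carrying it to the oblong frame.

Request:
{"fn": "step_arm", "kwargs": {"series": [[0,0.01,0.04,0,0,-0.02],[0,0.03,0.09,0,0,-0.05],[0,0.09,0.13,0,0,-0.08],[-0.01,0.16,0.15,0,0,-0.11],[-0.01,0.23,0.15,0,0,-0.14],[-0.015,0.3,0.15,0,0,-0.17],[-0.02,0.37,0.15,0,0,-0.2],[-0.02,0.44,0.15,0,0,-0.23],[-0.025,0.51,0.15,0,0,-0.26],[-0.03,0.58,0.15,0,0,-0.29],[-0.033,0.65,0.15,0,0,-0.32],[-0.033,0.73,0.15,0,0,-0.35]]}}

```text
clock: 26.03
position: [463.7, -7.8, 119.9]
ee_rot: [0.998, -0.059, -0.001, 0.0]
contact_force: [1.0, -0.1, -3.6]
gripper_width: 60.3
```

Request:
{"fn": "step_arm", "kwargs": {"series": [[0,0.08,0,0,0,-0.03],[-0.005,0.16,0,0,0,-0.06],[-0.01,0.24,0,0,0,-0.09],[-0.015,0.32,0,0,0,-0.12],[-0.02,0.4,0,0,0,-0.15],[-0.025,0.48,0,0,0,-0.18],[-0.03,0.56,0,0,0,-0.21],[-0.033,0.64,0,0,0,-0.24],[-0.033,0.7,0,0,0,-0.266],[-0.033,0.731,0,0,0,-0.266],[-0.033,0.731,-0.05,0,0,-0.266],[-0.033,0.731,-0.1,0,0,-0.266]]}}

```text
clock: 27.03
position: [452.0, 284.9, 80.5]
ee_rot: [0.965, -0.263, 0.0, -0.001]
contact_force: [-0.4, -0.2, -3.4]
gripper_width: 60.1
```

Request:
{"fn": "step_arm", "kwargs": {"series": [[0,0,-0.06,0,0,0],[0,0,-0.1,0,0,0],[0,0,-0.125,0,0,0],[0,0,-0.13,0,0,0],[0,0,-0.13,0,0,0],[0,0,-0.13,0,0,0]]}}

```text
clock: 27.53
position: [452.6, 284.1, 29.7]
ee_rot: [0.965, -0.263, 0.0, -0.0]
contact_force: [-0.4, -0.0, -2.3]
gripper_width: 60.0
```

```bash
python3 shot.py m; python3 - <<'E'
import cv2
t=cv2.imread("pics/top_m.png");s=cv2.imread("pics/side_m.png")
cv2.imwrite("pics/m1.png",cv2.resize(t[210:320,80:190],None,fx=5,fy=5,interpolation=cv2.INTER_CUBIC))
cv2.imwrite("pics/m2.png",cv2.resize(s[125:185,180:275],None,fx=8,fy=8,interpolation=cv2.INTER_CUBIC))
E
```

```text
top [452.7 284.4  30.1] 27.58 tcp px [[131.46626007 268.68367987]]
side [452.7 284.4  30.2] 27.63 tcp px [[225.12359333 151.40766126]]
```

View pics/m1.png

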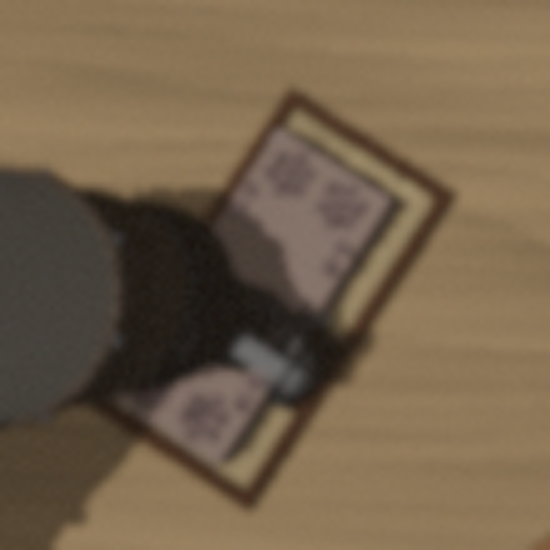

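View pics/m2.png

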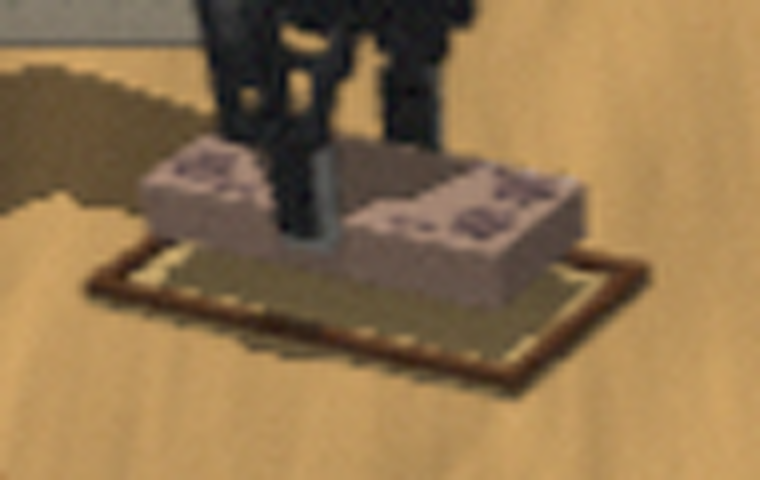

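```bash
python3 - <<'E'
from h import *
t=load("top_m.npz");s=load("side_m.npz")
T=lambda c,z:cast(t,np.array(c)/5+[80,210]-.4,z)[:,:2]
S=lambda c,z:cast(s,np.array(c)/8+[180,125]-.44,z)[:,:2]
a=np.radians(149.4-180);u=np.array([np.cos(a),np.sin(a)]);v=np.array([-u[1],u[0]])
dec=lambda P:np.round(np.c_[P@u,P@v],1)
fT=T([[292,92],[452,192],[250,502]],9);tT=T([[280,127],[395,200],[227,462]],46)
print("top frame centre",(fT[0]+fT[2])*0+fT[1]-86*u*1+47*v, "uv",dec(fT).tolist()); print("tile uv",dec(tT).tolist())
fS=S([[88,287],[512,385],[648,268]],9);tS=S([[143,185],[497,258],[583,182]],46)
print("side frame uv",dec(fS).tolist()); print("tile uv",dec(tS).tolist())
print(u,v)
for n,f,k in(("top",fT,tT),("side",fS,tS)):
    e=[np.degrees(np.arctan2(*(q[1]-q[0] if 0 else (q[2]-q[1]))[::-1])) for q in(f,k)];print(n,e)
E
```

```text
top frame centre [452.62280945 288.96953034] uv [[327.3, 522.2], [328.5, 432.1], [161.0, 431.8]]
tile uv [[315.2, 505.3], [315.7, 442.6], [179.8, 441.1]]
side frame uv [[163.6, 423.9], [331.7, 423.6], [331.2, 517.6]]
tile uv [[182.9, 435.8], [320.1, 437.8], [317.1, 500.2]]
[ 0.86074203 -0.50904142] [0.50904142 0.86074203]
top [np.float64(149.5144963449089), np.float64(150.0566403200979)]
side [np.float64(59.729540413601356), np.float64(62.14340952306271)]
```

Oblong is square to the frame, about 3 mm off each way. Nudging it and lowering.

Request:
{"fn": "step_arm", "kwargs": {"series": [[-0.003,0.01,0,0,0,0],[-0.003,0.01,-0.012,0,0,0],[-0.003,0.01,-0.025,0,0,0],[-0.003,0.01,-0.037,0,0,0],[-0.003,0.01,-0.043,0,0,0],[-0.003,0.01,-0.046,0,0,0],[-0.003,0.01,-0.048,0,0,0],[-0.003,0.01,-0.05,0,0,0],[-0.003,0.01,-0.05,0,0,0]]}}

```text
clock: 28.38
position: [450.3, 287.4, 10.5]
ee_rot: [0.965, -0.263, -0.0, 0.001]
contact_force: [-5.7, -2.2, 10.3]
gripper_width: 60.0
```

Request:
{"fn": "step_arm", "kwargs": {"series": [[0,0,0,0,0,0],[0,0,0,0,0,0],[0,0,0,0,0,0],[0,0,0,0,0,0],[0,0,0,0,0,0],[0,0,0,0,0,0],[0,0,0,0,0,0]], "jaw": 1}}

```text
clock: 28.97
position: [450.9, 287.8, 9.0]
ee_rot: [0.965, -0.263, -0.0, 0.0]
contact_force: [-0.3, -1.3, -0.9]
gripper_width: 84.7
```

Request:
{"fn": "step_arm", "kwargs": {"series": [[0,0,0.02,0,0,0],[0,0,0.07,0,0,0],[0,0,0.14,0,0,0],[0,0,0.22,0,0,0],[0,0,0.3,0,0,0],[-0.05,0.08,0.38,0,0,0],[-0.1,0.16,0.45,0,0,0],[-0.15,0.25,0.5,0,0,0],[-0.2,0.34,0.5,0,0,0],[-0.24,0.42,0.5,0,0,0],[-0.28,0.5,0.5,0,0,0],[-0.28,0.5,0.5,0,0,0]]}}

```text
clock: 29.97
position: [336.2, 493.1, 209.9]
ee_rot: [0.965, -0.261, 0.0, -0.002]
contact_force: [0.7, -0.4, -0.8]
gripper_width: 85.2
```

```bash
python3 shot.py n; python3 f.py >/dev/null; python3 - <<'E'
import cv2
t=cv2.imread("pics/top_n.png");s=cv2.imread("pics/side_n.png")
cv2.imwrite("pics/n1.png",cv2.resize(t[140:320,80:340],None,fx=3,fy=3,interpolation=cv2.INTER_CUBIC))
cv2.imwrite("pics/n2.png",cv2.resize(s[130:270,180:380],None,fx=4,fy=4,interpolation=cv2.INTER_CUBIC))
E
```

```text
top [336.8 491.1 209.4] 30.02 tcp px [[-18.27294582 329.03691319]]
side [337.6 489.1 209.2] 30.07 tcp px [[182.3350055   66.31418399]]
```

View pics/n1.png

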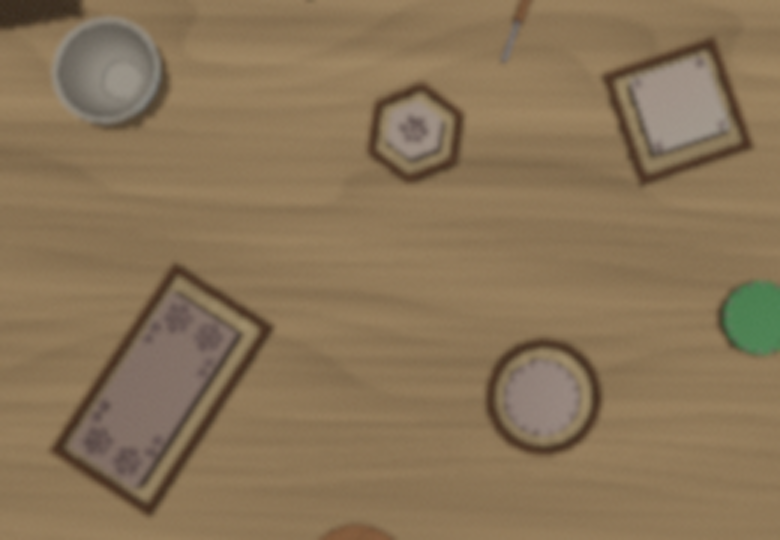

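View pics/n2.png

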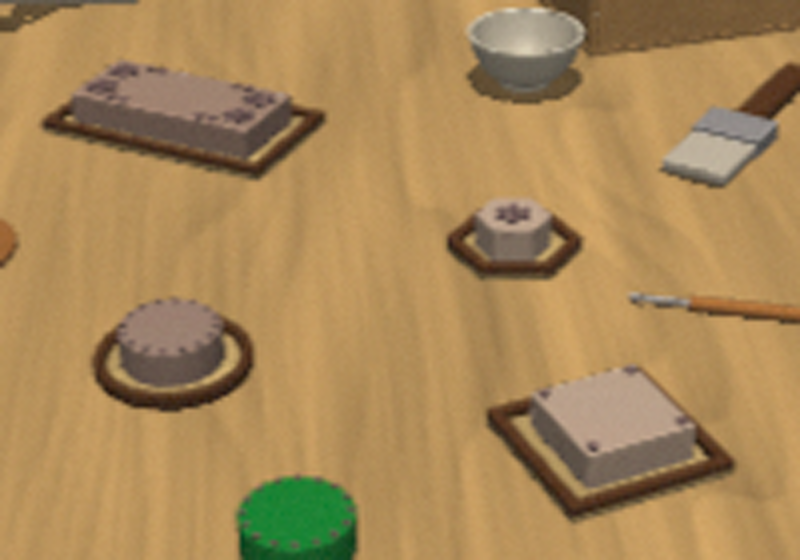

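```bash
python3 - <<'E'
from h import *
t=load("top_n.npz");s=load("side_n.npz")
T=lambda c,z:np.round(cast(t,np.array(c)/3+[80,140]-.33,z)[0,:2],1)
S=lambda c,z:np.round(cast(s,np.array(c)/4+[180,130]-.37,z)[0,:2],1)
for n,a,b in(("oblong",(158,389),(163.5,389)),("hex",(414,129),(416,132)),("disc",(543,398),(544,396)),("square",(680,105),(678,112))): print("top",n,T(a,26)-T(b,9))
for n,a,b in(("oblong",(182,95),None),("hex",(513,215),(514,241)),("disc",(170,326),(174,361)),("square",(614,409),(611,440))):
    if b: print("side",n,S(a,26)-S(b,9))
L,R=S((72,98),26),S((292,101),26);fl,fr=S((43,122),9),S((326,118),9)
print("side oblong",(L+R)/2-(fl+fr)/2)
E
```

```text
top oblong [ 0.1 -1.7]
top hex [-0.9 -1.1]
top disc [-1.4 -0.2]
top square [ 2.  -0.8]
side hex [-0.7  1.9]
side disc [-1.2  9.3]
side square [1.3 3.4]
side oblong [-0.6 -3. ]
```

Request:
{"fn": "step_arm", "kwargs": {"series": [[0,0,0,0,0,0],[0,0,0,0,0,0],[0,0,0,0,0,0]]}}

```text
clock: 30.32
position: [339.5, 486.6, 209.4]
ee_rot: [0.964, -0.264, 0.0, 0.0]
contact_force: [-0.2, -0.7, -0.4]
gripper_width: 85.1
```

```bash
python3 -c "
from bench import arm
print(arm.job_done())"
```

```text
the job is handed in; nothing more can be done
None
```

I took the stack apart from the top down (hexagon, disc, square, oblong) and set each tile in the frame of its own shape. Each one was lowered until the floor pushed back with about 7–10 N, then released. I handed the job in at about 30 s, with the gripper open and well clear; `arm.job_done()` gives no verdict.

**Last checks:** pictures from both cameras show all four tiles lying flat inside their rims. The green and orange look-alikes were not touched.
- **Top view:** tile and frame centres differ by about 2 mm or less for all four.
- **Side view:** hexagon, square and oblong agree within about 4 mm.
- **One disagreement:** the side view put the disc 9 mm off in y, against 1.4 mm from the top view. I think the visible outer wall of the rim pulled my hand-read ellipse centre. Either value is inside the 14 mm limit.

**Corrections:** before lowering, I shifted the square about 5 mm and the oblong about 4 mm because the pictures showed them off centre. The two cameras' y readings differed by about 3–6 mm, so I used their average.

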